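# Shim the rocking jeweller's scale

### The job

The jeweller's scale rocks because its front left foot has lost its rubber pad and hangs clear of the bench: with the fingertips push the red steel wedge along the bench, thin end first, under that foot until it bears snugly and the scale stands level on all four corners, without driving it so far that the scale is jacked up. Then press down firmly for about half a second on the corner of the casing above that foot to check that it no longer rocks, and take the hand away. Pick nothing up, keep off the weighing pan, do not shove the scale out of its place, and leave the other things alone.

Things in the scene. Friction and masses are not known exactly. Their poses are not given: they have to be found in the camera images.
- scale: White bench scale, loose, about 2.5 kg, casing 250 mm deep (x), 180 mm wide (y), 16 to 56 mm high; the top of its front 75 mm slopes down to 45 mm at the front edge. Origin: centre of its underside at bench level; +x from its display front to its back, +y to its left. Soft rubber feet at (x, y) = (-97, -64), (97, 64), (97, -64) mm; on these three alone it stands level to 0.3 degrees.
- pan: Round steel weighing pan, 128 mm across, on top of the scale, its centre 32 mm behind the scale's centre (+x); heights 60 to 67 mm above the bench. It must not be touched.
- short_foot: The bare front left foot: a steel dome of 9 mm radius. Origin: its lowest point, at (-97, 64, 6) mm in the scale's frame, 28 mm behind the casing's front edge, 26 mm in from its left side, and 5 to 6 mm above the bench at the start. Unshimmed, a press of about 4 N or more on the corner above rocks the scale down onto it.
- press_corner (a point): Point on the top face of the casing at its front left corner, above the bare foot, at (-99, 66, 48) mm in the scale's frame: where to press (within about 40 mm).
- wedge: Red-painted solid steel wedge, about 180 g, lying on the bench in front of the scale: 85 mm long (x), 36 mm wide (y), 2 mm thick at the thin end (+x), 13 mm at the thick end (-x), a straight slope on top. Origin: centre of its flat underside. It first touches the foot when its origin is about 16 mm in front of the foot, the thick end then 30 mm outside the casing. Once snug it stays by friction.
- wedge_back (a point): Middle of the wedge's thick end face (36 mm wide, 13 mm high), 6.5 mm above the bench: the face to push on. At first touch it is about 58 mm in front of the foot. Sliding free takes 1 to 2 N; past first touch the push grows by about 1 to 1.5 N per mm. Snug is 1 to 10 mm past it, best 3 to 7 mm; beyond about 12 mm another foot lifts off the bench.
- wedge_tip (a point): Middle of the wedge's thin edge, 1 mm above the bench.
- pliers_yellow: Bystander: chain-nose pliers with yellow grips, 150 mm long, 46 mm wide, 12 mm high, lying flat. Origin: on the bench, under its pivot. Leave it alone.
- pliers_blue: Bystander: the same pliers with blue grips. Origin: on the bench, under its pivot. Leave it alone.
- hammer: Bystander: small hammer, wooden handle, 230 mm long, lying. Origin: on the bench, under its middle. Leave it alone.
- nylon_disc: Bystander: white nylon disc, 72 mm across, 20 mm high. Origin: on the bench, under its middle. Leave it alone.
- steel_block: Bystander: round steel bench block in a black rubber base, 110 mm across, 40 mm high. Origin: on the bench, under its middle. Leave it alone.
- flux_jar: Bystander: amber jar with a black lid, 56 mm across, 65 mm high. Origin: on the bench, under its middle. Leave it alone.
- brass_block: Bystander: brass dapping cube, 45 mm, with round hollows on top. Origin: on the bench, under its middle. Leave it alone.
Things that resemble listed ones, but are neither listed nor needed, are in the scene too. Of the things that look like the wedge, the middle-sized one is meant.

How it is judged (in metres and radians):
On the way, in this order (a step that is already met when the one before it is completed fails the run):
1. the wedge has been pushed under the bare foot and bears on it, with the scale level (contact force between wedge and short_foot above 0.5 N and angle between scale's own z axis and vertical below 0.007 rad and contact force between the fingers and scale below 0.5 N), for 0.2 s.
2. the corner above that foot is pressed with more than 3 N, and the scale does not rock (contact force between the fingers and scale above 3 N and horizontal distance between the grasp point and press_corner below 0.055 m and contact force between wedge and short_foot above 0.5 N and angle between scale's own z axis and vertical below 0.007 rad), for 0.2 s.
At the end, for the whole second after the job is handed in: The wedge lies flat on the bench and bears on the bare foot with more than 0.5 N with nothing touching the scale; the scale is level within 0.4 degrees (0.007 rad), at rest, and within 15 mm of where it stood (contact force between wedge and short_foot above 0.5 N and angle between scale's own z axis and vertical below 0.007 rad and distance of scale from where it was at the start of the episode below 0.015 m and linear speed of each of scale, wedge below 0.01 m/s and height (world z) of wedge below 0.004 m).
It fails at once if the wedge is lifted off the bench (more than 10 mm) (height (world z) of wedge above 0.01 m).
It fails at once if the scale is lifted (more than 8 mm) or tipped (more than 5 degrees) (height (world z) of scale above 0.008 m or angle between scale's own z axis and vertical above 0.09 rad).
It fails at once if the scale is shoved more than 25 mm (distance of scale from where it was at the start of the episode above 0.025 m).
It fails at once if the weighing pan is touched (contact force between any of the fingers, the arm and pan above 1 N).
It fails at once if a bystander is moved more than 15 mm (distance of any of pliers_yellow, pliers_blue, hammer, nylon_disc, steel_block, flux_jar, brass_block from where it was at the start of the episode above 0.015 m).
It also fails if it takes over 64 s, if anything falls off the work surface, if the arm or the gripper's body presses on something with over 40 N, if the wrist force passes 120 N, or if a joint passes its speed limit or range.

### The arm

A 6-joint arm with a two-finger parallel gripper is mounted at the origin on the work surface. World frame = base frame: x ahead of the robot, y to its left, z up, the work surface at z = 0. Lengths are in m, angles in degrees, forces in N, time in s.
With the tool pointing down it reaches from about 0.4 to 0.825 m from the base axis. Payload 7 kg.
Tool frame: the origin (TCP) lies on the front face of the gripper's body, between the roots of the fingers; the fingertips stand 66 mm ahead of it and the grasp point (between the pads) lies 47 mm ahead of it; z points along the fingers, y is the line along which they close (so a half turn about z gives the same grasp; the last joint's range is limited). The gripper opens to 88 mm and grips with 3 to 60 N. Pads are 19 mm wide; open, the fingers measure 130 mm over their backs; the gripper's body (78 mm by 193 mm) begins 47 mm behind the grasp point.
Start: joints at [83.085, 20.546, 0.682, 0, -70.136, -16.507], TCP at [0.268, 0.619, 0.292] pointing down, gripper open.
Joint ranges: [-176.03, 176.03], [-82.01, 121.73], [-58.28, 71.71], [-173.87, 95.51], [-174.79, -0.11], [-173.66, 173.66]. Speed limits (degrees/s): [136.94, 136.94, 172.46, 180, 180, 180].

### API

Orientations are given as [roll, pitch, yaw] about the fixed x, y, z axes, in that order (R = Rz(yaw) Ry(pitch) Rx(roll)).
In Python, from plant import ctrl gives the robot as it stands.
- The arm moves only by the tool send_rows, never from a script. Its argument "deltas" is a list of rows, each a list of 2 entries, a list of its own where there are three numbers: the shift along the tool's x, y, z each as a share of 800 mm, from -1 to 1, then the turn about the tool's z as a share of 90 degrees, from -1 to 1. A call has exactly 5 rows; each row is the pose to reach, as a shift and turn from the pose commanded when the call began, along the tool's axes at that moment; what a row does not reach only later rows make up. A row lasts 1/12 s, in which the tool goes at most 41.7 mm and 7.16 degrees, less where a joint would pass 70% of its speed; a pose out of reach is approached as far as the arm can. A call with a number of a shift or a turn outside -1 to 1 is refused whole. A call with a gripper value outside its range is refused whole. "gripper" is the opening, from 0 (shut) to 1 (fully open), set as the call begins (left out, the last holds). The fingers move at their own pace and stop on an object; the grip force is fixed at half the most. Time passes only in rows, so rows that repeat a pose let the fingers close, or fill a call up. It gives the time, the measured TCP pose, the force, the opening and the grip force at its end, in the units of the state.
- ctrl.get_obs(): the state, without advancing time (a new reading comes with each control period).
- ctrl.snapshot(name): name is "scene" or "top" or "wrist"; returns a dict with "color" (384x512x3 uint8, red, green, blue), "vertical_fov" (degrees; the focal length in pixels is half the picture's height over the tangent of half this angle, whatever the lens; pixels are square), "cx", "cy" (the principal point, pixels), "k1" (the pictures are not rectified: a ray, as slopes to the right and down, at radius r is drawn at 1 + k1 r^2 times it, then the intrinsics apply), "rvec" (rotation vector, rad) and "tvec" (3), from world to camera coordinates, as OpenCV has them. Camera axes: x right, y down, z forward; pixel columns grow to the right and rows downward; lengths in m; the calibration is good to about 2 mm. A picture is of the moment at which its call begins. There is no depth.
- ctrl.close_job(): hands the job in; it is judged then, once.
Trained networks look in a picture, given as the dict that the camera call returned (one of the last four; its "shot" number tells which), for a name from the list of things; names that differ only in an ending like _2 or _b are one class to them, and where a whole thing is asked for, a point or a joint stands for the part that bears it (a point fixed in the world has none). Each returns a list of dicts, best first, with "conf" (0 to 1); they miss things now and then, are a little off and sometimes report something else, mostly with a low value. They report only what shows in the picture. A call takes as long as a camera call. They do not tell look-alikes from the thing itself.
- ctrl.boxes_of(picture, thing): "xy" ([column, row] as shares, 0 to 1, of the picture: columns of its width, rows of its height, amid what is visible of it).
- ctrl.cut_out(picture, thing): "pixels" (384x512 bool, what is visible of it) and "xy" ([column, row] as shares, 0 to 1, of the picture: columns of its width, rows of its height, amid what is visible of it).
The state is a dict: "clock": time; "joint_pos": joint angles; "qvel": joint speeds; "tau": joint torques, N m; "tool_pos": TCP position; "orientation": TCP orientation; "force": force on the tool from outside, world axes, zero at the start; "moment": the same for the moment, N m; "opening": finger opening in m; "gripper_force": force on a finger pad.
Only numpy, scipy, OpenCV 4.12 (cv2) and the standard library are available. Lean on these libraries where they do the work, as an engineer would, in place of code of your own. Each camera call takes 0.05 s, during which the arm holds its last target. There are 200 camera calls.

## Working session

There is one attempt and no reset: what is moved stays moved. The work goes in short steps, Python scripts to look and compute and a tool call to move; the robot and the scene stay as the last step left them, time stands still between calls to the robot, and variables do not carry over. Pictures are saved under pics/ and viewed, at most 10 in all, crops included, and the job is handed in when it is done.

Besides the shell and the picture viewer there is one more tool, called after "Emit:" by a JSON object that holds its "name" and its "arguments", one argument or row to a line. send_rows: Moves the arm, as the interface text tells. Shift numbers are shares of 800 mm and turn numbers shares of 90 degrees, none past 1 either way. Its arguments: {"type":"object","properties":{"deltas":{"type":"array","items":{"type":"array"}},"gripper":{"type":"number"}},"required":["deltas"]}

```bash
mkdir -p pics
cat > h.py <<'E'
import numpy as np, cv2
from plant import ctrl
def cam(p):
    h,w=p["color"].shape[:2]; f=h/2/np.tan(np.radians(p["vertical_fov"])/2)
    R=cv2.Rodrigues(np.array(p["rvec"],float))[0]; return f,R,np.array(p["tvec"],float)
def toworld(p,u,v,z):
    f,R,t=cam(p); d=np.array([(u-p["cx"])/f,(v-p["cy"])/f]); s=d.copy()
    for _ in range(20): s=d/(1+p["k1"]*(s@s))
    r=R.T@np.array([s[0],s[1],1]); c=-R.T@t
    return c+r*(z-c[2])/r[2]
def topix(p,X):
    f,R,t=cam(p); q=R@np.array(X)+t; s=q[:2]/q[2]; s=s*(1+p["k1"]*(s@s)); return s*f+[p["cx"],p["cy"]]
def save(p,n,crop=None,k=1):
    im=p["color"][:,:,::-1]
    if crop: a,b,c,d=crop; im=im[b:d,a:c]
    cv2.imwrite("pics/"+n,cv2.resize(im,None,fx=k,fy=k,interpolation=cv2.INTER_CUBIC))
E
python3 - <<'E'
from h import *
import pickle
P={}
for n in ("top","scene"):
    p=ctrl.snapshot(n); P[n]=p; save(p,n+"0.png",k=1.5)
    for th in ("wedge","scale","short_foot","press_corner","wedge_back","wedge_tip","pan"):
        for b in ctrl.boxes_of(p,th)[:4]:
            u,v=b["xy"][0]*512,b["xy"][1]*384
            z={"pan":.067,"press_corner":.048,"scale":.05,"short_foot":.006}.get(th,.006)
            print(n,th,round(b["conf"],2),round(u),round(v),toworld(p,u,v,z).round(4))
pickle.dump(P,open("P0.pkl","wb"))
print(ctrl.get_obs())
E
```

```text
top wedge 0.8 268 238 [ 0.4463 -0.0376  0.006 ]
top wedge 0.72 333 153 [ 0.7116 -0.2547  0.006 ]
top wedge 0.64 219 155 [0.7166 0.1132 0.006 ]
top wedge 0.56 223 224 [0.4945 0.1055 0.006 ]
top scale 0.84 222 153 [0.7125 0.1008 0.05  ]
top press_corner 0.65 219 155 [0.7066 0.1105 0.048 ]
top press_corner 0.28 222 225 [0.488  0.1042 0.048 ]
top wedge_back 0.8 220 222 [0.5009 0.1123 0.006 ]
top wedge_back 0.62 273 239 [ 0.4437 -0.0507  0.006 ]
top wedge_back 0.62 185 233 [0.4704 0.2226 0.006 ]
top wedge_tip 0.78 271 236 [ 0.4507 -0.045   0.006 ]
top wedge_tip 0.73 220 222 [0.5016 0.1143 0.006 ]
top wedge_tip 0.5 184 231 [0.4749 0.226  0.006 ]
top pan 0.72 219 144 [0.7381 0.1072 0.067 ]
scene wedge 0.67 261 170 [0.5018 0.1005 0.006 ]
scene wedge 0.62 226 196 [ 0.4517 -0.0514  0.006 ]
scene wedge 0.42 274 142 [0.4801 0.2388 0.006 ]
scene scale 0.58 316 191 [0.7157 0.0875 0.05  ]
scene press_corner 0.57 319 188 [0.7199 0.1049 0.048 ]
scene wedge_back 0.63 258 167 [0.4847 0.1102 0.006 ]
scene wedge_back 0.56 227 193 [ 0.4453 -0.037   0.006 ]
scene wedge_back 0.46 271 148 [0.4856 0.2086 0.00
[... 227 characters left out ...]
124 [0.529  0.3002 0.067 ]
{'clock': 0.8, 'joint_pos': array([ 8.30849919e+01,  2.05442554e+01,  6.82564006e-01, -1.06914541e-03,
       -7.01340895e+01, -1.65062690e+01]), 'qvel': array([-0.05914591, -0.01504443, -0.00558467, -0.00095984, -0.04118387,
        0.01859364]), 'tau': array([ 1.13126585e-03, -5.82276464e+01,  2.93297124e+01,  7.00217798e+00,
        1.27613873e-02, -6.64337279e-06]), 'tool_pos': array([0.26831599, 0.61936568, 0.29218626]), 'orientation': array([-1.79996240e+02,  2.16284517e-03, -2.34216404e+01]), 'force': array([-0.73836816,  0.92198724, -0.18245589]), 'moment': array([-0.00931976, -0.01607998,  0.00190672]), 'gripper_force': 0.0, 'opening': 0.08740105722309549}
```

View pics/top0.png

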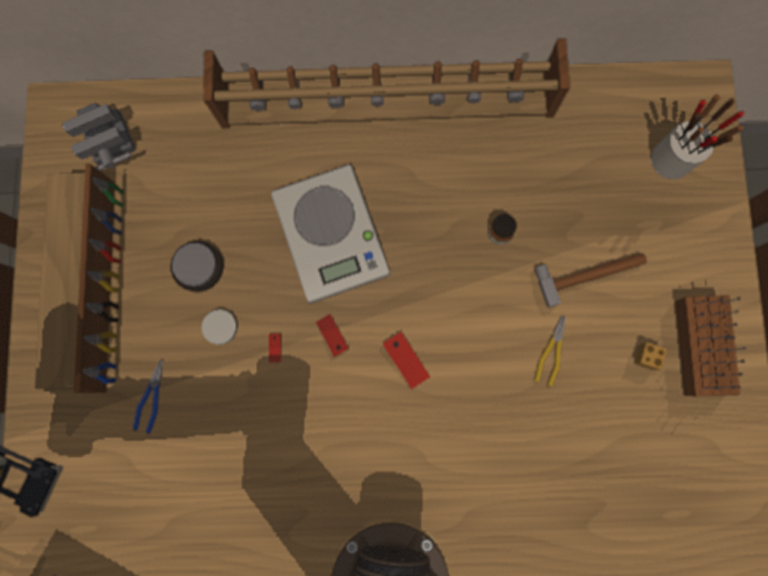

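Run:
```python
from h import *
import pickle
p=pickle.load(open("P0.pkl","rb"))["top"]
save(p,"crop0.png",(160,110,300,260),4)
im=p["color"]; hsv=cv2.cvtColor(im,cv2.COLOR_RGB2HSV)
m=((hsv[...,0]<8)|(hsv[...,0]>172))&(hsv[...,1]>130)&(hsv[...,2]>60)
n,l,s,c=cv2.connectedComponentsWithStats(m.astype(np.uint8))
for i in range(1,n):
    if s[i,4]<15: continue
    ys,xs=np.where(l==i)
    w=np.array([toworld(p,u,v,.006)[:2] for u,v in zip(xs,ys)],np.float32)
    r=cv2.minAreaRect(w); print(s[i],c[i].round(1),np.round(r[0],4),np.round(r[1],4),round(r[2],1))
```

```text
[464  67   7   9  36] [466.8  71. ] [ 0.9776 -0.712 ] [0.0117 0.0339] 55.6
[479  74  17  12  62] [487.4  79.5] [ 0.9451 -0.7755] [0.011 0.066] 31.9
[467  90  12   8  48] [472.6  93.8] [ 0.8974 -0.7214] [0.0148 0.0413] 25.1
[ 66 167  14   8  48] [ 72.1 170.6] [0.68   0.5903] [0.0496 0.014 ] 52.6
[211 210  21  28 291] [221.1 223.3] [0.497  0.1094] [0.0834 0.0349] 25.8
[179 222   8  19 145] [182.6 231. ] [0.4754 0.2318] [0.0221 0.0569] 90.0
[256 222  30  37 533] [270.4 239.9] [ 0.4407 -0.0433] [0.1119 0.0471] 31.4
```

The three red candidates, in picture px: small (183,231), middle (221,223) at 83x35 mm, large (270,240) at 112x47 mm. The middle one fits the listed 85x36 mm. The scale front faces the robot, display at about (227,180). I'll confirm in the crop.

View pics/crop0.png

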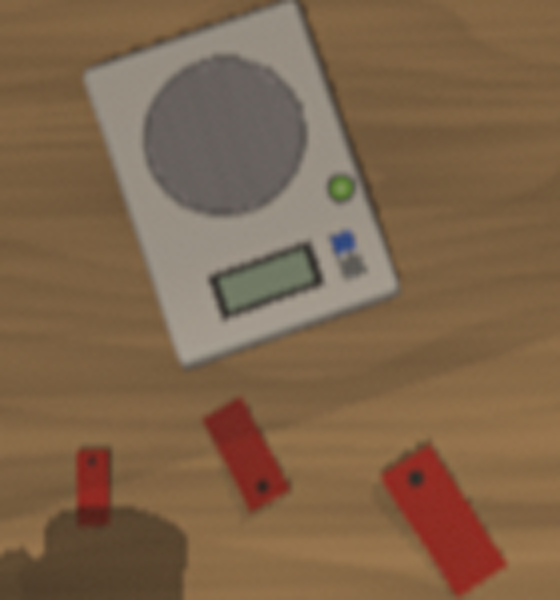

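Run:
```python
from h import *
import pickle
p=pickle.load(open("P0.pkl","rb"))["top"]
m=ctrl.cut_out(p,"scale")[0]["pixels"].astype(np.uint8)
c=max(cv2.findContours(m,0,2)[0],key=cv2.contourArea)
w=np.array([toworld(p,*q[0],.053)[:2] for q in c],np.float32)
r=cv2.minAreaRect(w); print(r, cv2.boxPoints(r).round(4))
hsv=cv2.cvtColor(p["color"],cv2.COLOR_RGB2HSV)
mm=(hsv[...,1]<60)&(hsv[...,2]>130)
n,l,s,cc=cv2.connectedComponentsWithStats(mm.astype(np.uint8))
for i in range(1,n):
    if s[i,4]>300: 
        ys,xs=np.where(l==i); w=np.array([toworld(p,u,v,.053)[:2] for u,v in zip(xs,ys)],np.float32); r=cv2.minAreaRect(w);print(s[i],r,cv2.boxPoints(r).round(4))
```

```text
((0.7065772414207458, 0.1065804660320282), (0.25246214866638184, 0.18144404888153076), 18.09737777709961) [[ 0.5584  0.1536]
 [ 0.6148 -0.0189]
 [ 0.8547  0.0596]
 [ 0.7984  0.232 ]]
[ 181  111   78   90 2546] ((0.7064722776412964, 0.10814914107322693), (0.24733465909957886, 0.17648610472679138), 18.09514617919922) [[ 0.5615  0.1536]
 [ 0.6163 -0.0141]
 [ 0.8514  0.0627]
 [ 0.7966  0.2304]]
[135 207  22  23 386] ((0.5149917602539062, 0.336616188287735), (0.06776874512434006, 0.06470189243555069), 0.6352968215942383) [[0.4808 0.3686]
 [0.4815 0.3039]
 [0.5492 0.3046]
 [0.5485 0.3693]]
```

The crop shows the middle wedge with its far end at (225,408) and near end at (270,500), a black dot on the near end. Which end is thick isn't clear, so I'll go over it and check with the wrist camera.

Emit:
{"name": "send_rows", "arguments": {
  "deltas": [
    [[0.444,0.549,0.03],-0.546],
    [[0.444,0.549,0.03],-0.546],
    [[0.444,0.549,0.03],-0.546],
    [[0.444,0.549,0.03],-0.546],
    [[0.444,0.549,0.03],-0.546]
  ],
  "gripper": 0
}}

```text
clock: 1.27
tool_pos: [0.3243, 0.4169, 0.2832]
orientation: [-180.0, -0.0, 12.8]
force: [1.5, 0.5, -0.1]
opening: 0.06
gripper_force: 0.0
```

```bash
cat >> h.py <<'E'
def plan(x,y,z,yaw):
    "shares from the present pose to TCP x,y,z, yaw (tool down)"
    o=ctrl.get_obs(); a=np.radians(o["orientation"][2]); d=np.array([x,y,z])-o["tool_pos"]
    s=np.array([np.cos(a)*d[0]+np.sin(a)*d[1],np.sin(a)*d[0]-np.cos(a)*d[1],-d[2]])/.8
    print("t",o["clock"],"pos",o["tool_pos"].round(4),"rpy",o["orientation"].round(2),"F",o["force"].round(2),"shares",s.round(4),"turn",round(-(yaw-o["orientation"][2])/90,4))
E
python3 -c "
from h import *
plan(.42,.075,.27,26)"
```

```text
t 1.2667 pos [0.3243 0.4169 0.2832] rpy [-1.7999e+02 -1.0000e-02  1.2770e+01] F [ 1.48  0.46 -0.1 ] shares [0.0223 0.4433 0.0166] turn -0.147
```

Emit:
{"name": "send_rows", "arguments": {
  "deltas": [
    [[0.022,0.443,0.017],-0.147],
    [[0.022,0.443,0.017],-0.147],
    [[0.022,0.443,0.017],-0.147],
    [[0.022,0.443,0.017],-0.147],
    [[0.022,0.443,0.017],-0.147]
  ]
}}

```text
clock: 1.68
tool_pos: [0.3787, 0.216, 0.2757]
orientation: [-180.0, -0.1, 25.7]
force: [2.0, -0.1, -1.1]
opening: 0.0265
gripper_force: 0.0
```

```bash
python3 -c "
from h import *
plan(.42,.075,.27,26)"
```

```text
t 1.6833 pos [0.3787 0.216  0.2757] rpy [-1.7997e+02 -6.0000e-02  2.5660e+01] F [ 2.   -0.06 -1.06] shares [-0.0298  0.1812  0.0071] turn -0.0038
```

Emit:
{"name": "send_rows", "arguments": {
  "deltas": [
    [[-0.03,0.181,0.007],-0.004],
    [[-0.03,0.181,0.007],-0.004],
    [[-0.03,0.181,0.007],-0.004],
    [[-0.03,0.181,0.007],-0.004],
    [[-0.03,0.181,0.007],-0.004]
  ]
}}

```text
clock: 2.1
tool_pos: [0.4199, 0.0737, 0.2697]
orientation: [180.0, 0.0, 25.8]
force: [0.1, 1.0, -0.3]
opening: 0.0009
gripper_force: 0.0
```

Run:
```python
from h import *
p=ctrl.snapshot("wrist"); save(p,"w1.png",k=1.5)
for th in ("wedge","wedge_back","wedge_tip","short_foot","press_corner"):
    for b in ctrl.boxes_of(p,th)[:3]:
        u,v=b["xy"][0]*512,b["xy"][1]*384
        print(th,round(b["conf"],2),round(u),round(v),toworld(p,u,v,.048 if th=="press_corner" else .005).round(4))
plan(.439,.081,.2,26)
```

```text
wedge 0.96 159 78 [0.4726 0.2266 0.005 ]
wedge 0.73 257 102 [0.4987 0.1082 0.005 ]
wedge 0.72 341 188 [ 0.449  -0.0402  0.005 ]
wedge_back 0.95 155 75 [0.4737 0.2316 0.005 ]
wedge_back 0.87 255 102 [0.4974 0.1101 0.005 ]
wedge_back 0.8 338 191 [ 0.4438 -0.0384  0.005 ]
wedge_tip 0.97 343 188 [ 0.4506 -0.0419  0.005 ]
wedge_tip 0.79 156 75 [0.4742 0.2313 0.005 ]
wedge_tip 0.56 257 103 [0.4969 0.1079 0.005 ]
press_corner 0.76 345 19 [0.609  0.0637 0.048 ]
t 2.4 pos [0.4197 0.0779 0.2698] rpy [-1.7999e+02 -2.0000e-02  2.6050e+01] F [-0.78  0.29  1.01] shares [0.0234 0.0071 0.0873] turn 0.0006
```

View pics/w1.png

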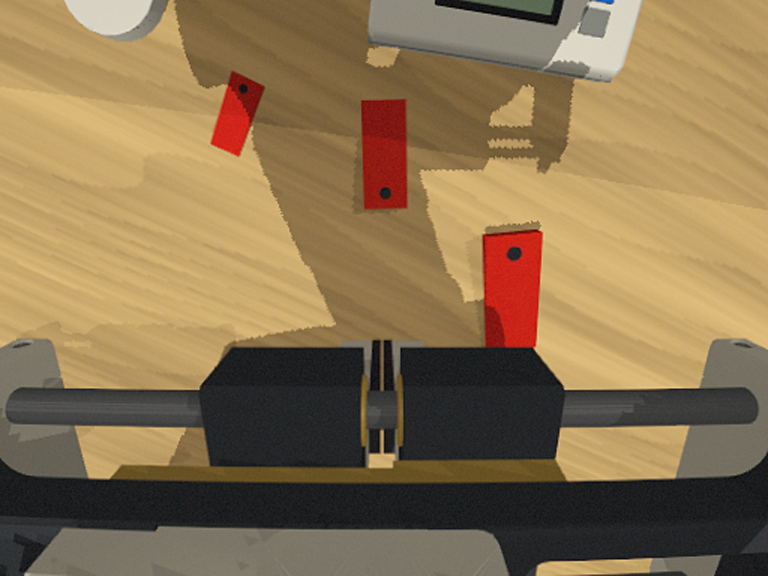

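The wrist view shows the middle wedge at px (in the enlarged picture) thin end (361-406,100), dotted thick end (363-407,209). The large wedge shows a tall end face at its dotted end, so the dot marks the thick end and the thick end of the middle wedge faces the robot. The scale's lower front edge runs from (369,42) to (612,82).

Run:
```python
from h import *
p=ctrl.snapshot("wrist")
f=lambda u,v,z:toworld(p,u/1.5,v/1.5,z)[:2]
a=(f(361,100,.002)+f(406,99,.002))/2; b=(f(363,209,.013)+f(407,208,.013))/2
d=a-b; print("tip",a,"back",b,"len",np.linalg.norm(d),"yaw",np.degrees(np.arctan2(d[1],d[0])))
l,r=f(369,42,.016),f(612,82,.016); e=l-r; yaw=np.arctan2(-e[0],e[1]); print("scale FL",l,"FR",r,np.linalg.norm(e),np.degrees(yaw))
R=np.array([[np.cos(yaw),-np.sin(yaw)],[np.sin(yaw),np.cos(yaw)]])
print("foot from front edge", (l+r)/2+R@[.028,.064],"foot from FL",l+R@[.028,-.026])
```

```text
tip [0.53427555 0.1325991 ] back [0.45857884 0.09406932] len 0.08493842196348805 yaw 26.976186980072903
scale FL [0.56371144 0.15911032] FR [ 0.62263525 -0.01916344] 0.1877592831436666 18.2899759748943
foot from front edge [0.59967391 0.13952732] foot from FL [0.59845638 0.14321097]
```

```bash
python3 -c "
from h import *
plan(.441,.0853,.071,26.5)"
```

```text
t 2.45 pos [0.4197 0.0779 0.2698] rpy [-1.800e+02 -1.000e-02  2.607e+01] F [ 0.14 -0.1  -0.03] shares [0.028  0.0035 0.2485] turn -0.0048
```

Emit:
{"name": "send_rows", "arguments": {
  "deltas": [
    [[0.028,0.004,0.05],-0.005],
    [[0.028,0.004,0.1],-0.005],
    [[0.028,0.004,0.15],-0.005],
    [[0.028,0.004,0.195],-0.005],
    [[0.028,0.004,0.225],-0.005]
  ]
}}

```text
clock: 2.87
tool_pos: [0.4399, 0.084, 0.0868]
orientation: [180.0, 0.2, 26.5]
force: [-0.2, -0.5, 0.2]
opening: 0.0005
gripper_force: 0.0
```

Emit:
{"name": "send_rows", "arguments": {
  "deltas": [
    [[0,0,0.01],0],
    [[0,0,0.018],0],
    [[0,0,0.0235],0],
    [[0,0,0.0235],0],
    [[0,0,0.0235],0]
  ]
}}

```text
clock: 3.28
tool_pos: [0.442, 0.0846, 0.0721]
orientation: [-180.0, -0.1, 26.5]
force: [0.1, -0.0, 0.4]
opening: 0.0003
gripper_force: 0.0
```

Run:
```python
from h import *
plan(.4586,.094,.071,26.5)
p=ctrl.snapshot("wrist"); save(p,"w2.png",k=1.5)
```

```text
t 3.2833 pos [0.442  0.0846 0.0721] rpy [-1.7999e+02 -1.2000e-01  2.6460e+01] F [ 0.11 -0.    0.4 ] shares [ 0.0238 -0.0013  0.0013] turn -0.0005
```

View pics/w2.png

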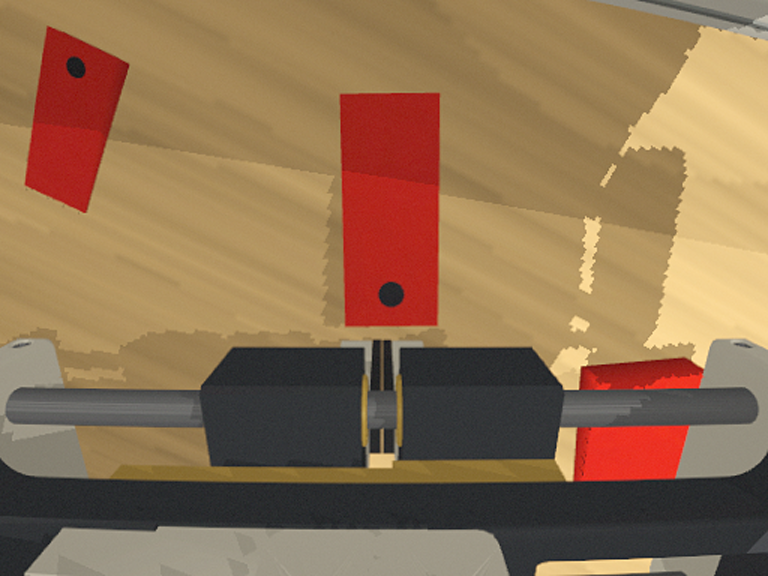

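The wedge's back edge is at (345-437,325) and the fingertips are centred on column 383, so the wedge sits about 3 mm to the right. I'll get the numbers and push.

Run:
```python
from h import *
p=ctrl.snapshot("wrist")
f=lambda u,v,z:toworld(p,u/1.5,v/1.5,z)[:2]
a=(f(340,94,.002)+f(439,93,.002))/2; b=(f(345,326,.013)+f(438,325,.013))/2
d=a-b; print("tip",a,"back",b,"len",np.linalg.norm(d),"yaw",np.degrees(np.arctan2(d[1],d[0])), topix(p,[.442+.0095*.895,.0846+.0095*.446,.006])*1.5)
# face target: first 60 mm of travel along line to foot, yaw 20
foot=np.array([.597,.140]); n=foot-b; L=np.linalg.norm(n); n/=L; print(L,np.degrees(np.arctan2(n[1],n[0])))
plan(*(b+0*n-.0095*np.array([.895,.446])),.071,26.5)
```

```text
tip [0.53478549 0.1278819 ] back [0.45945546 0.0891929 ] len 0.08468442723610944 yaw 27.184729509358274 [381.99800448 337.8108416 ]
0.14662830828268097 20.273551112224602
t 3.3833 pos [0.442  0.0845 0.0722] rpy [-1.7998e+02 -1.5000e-01  2.6440e+01] F [-1.02 -0.87 -0.13] shares [0.0103 0.0044 0.0014] turn -0.0007
```

Emit:
{"name": "send_rows", "arguments": {
  "deltas": [
    [[0,0.0044,0.0014],0],
    [[0.003,0.0044,0.0014],0],
    [[0.006,0.0044,0.0014],0],
    [[0.009,0.0044,0.0014],0],
    [[0.011,0.0044,0.0014],0]
  ]
}}

```text
clock: 3.8
tool_pos: [0.4509, 0.0847, 0.0699]
orientation: [180.0, 0.0, 26.4]
force: [-1.7, -0.9, 0.6]
opening: 0.0004
gripper_force: 0.9
```

Emit:
{"name": "send_rows", "arguments": {
  "deltas": [
    [[0.008,0.001,0],0.007],
    [[0.016,0.002,0],0.014],
    [[0.024,0.003,0],0.021],
    [[0.031,0.004,0],0.028],
    [[0.037,0.0048,0],0.033]
  ]
}}

```text
clock: 4.22
tool_pos: [0.4797, 0.0947, 0.0697]
orientation: [180.0, 0.0, 23.4]
force: [-1.7, 0.1, 0.8]
opening: 0.0003
gripper_force: 0.9
```

Emit:
{"name": "send_rows", "arguments": {
  "deltas": [
    [[0.008,0.0006,0],0.007],
    [[0.016,0.0012,0],0.014],
    [[0.024,0.0018,0],0.021],
    [[0.031,0.0024,0],0.028],
    [[0.037,0.0028,0],0.033]
  ]
}}

```text
clock: 4.63
tool_pos: [0.5077, 0.1044, 0.0698]
orientation: [180.0, -0.0, 20.4]
force: [-1.1, -0.4, 0.3]
opening: 0.0006
gripper_force: 0.7
```

Emit:
{"name": "send_rows", "arguments": {
  "deltas": [
    [[0,0,0],0],
    [[0,0,0],0],
    [[0,0,0],0],
    [[0,0,0],0],
    [[0,0,0],0]
  ]
}}

```text
clock: 5.05
tool_pos: [0.5069, 0.1042, 0.0699]
orientation: [-180.0, -0.0, 20.5]
force: [-0.3, -0.3, 0.4]
opening: 0.0001
gripper_force: 0.0
```

Run:
```python
from h import *
plan(.544,.1185,.071,19.2)
p=ctrl.snapshot("wrist"); save(p,"w3.png",k=1.5)
import pickle; pickle.dump(p,open("w3.pkl","wb"))
```

```text
t 5.05 pos [0.5069 0.1042 0.0699] rpy [-1.800e+02 -1.000e-02  2.049e+01] F [-0.31 -0.26  0.37] shares [ 0.0497 -0.0006 -0.0013] turn 0.0144
```

View pics/w3.png

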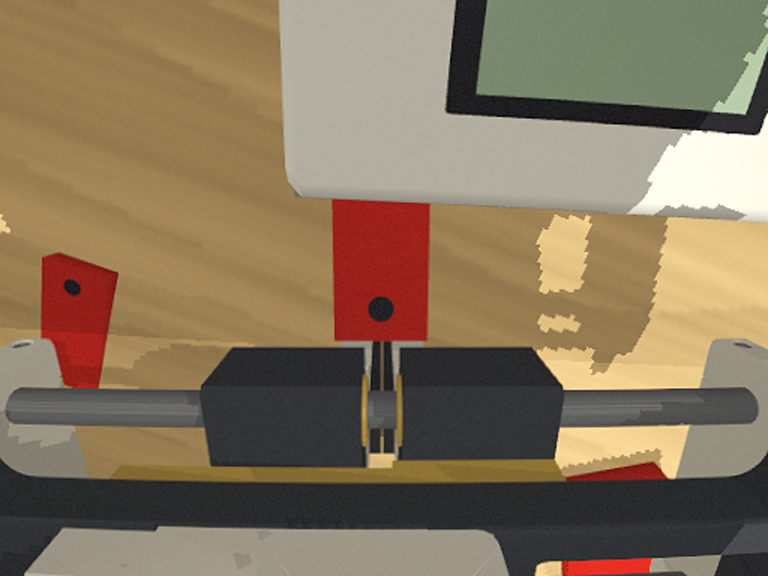

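The wedge has its back edge at (335-427,341) flush on the fingers, its thin end just under the scale's front edge at (297,196)-(768,221), casing left side at column about 285.

Run:
```python
from h import *
import pickle
p=pickle.load(open("w3.pkl","rb"))
f=lambda u,v,z:toworld(p,u/1.5,v/1.5,z)[:2]
b1,b2=f(335,341,.013),f(427,341,.013); b=(b1+b2)/2; e=b1-b2
print("back",b,np.linalg.norm(e),"yaw",np.degrees(np.arctan2(-e[0],e[1])), "sides", f(332,205,.0075),f(430,205,.0075))
for z in (.016,.045):
    l,r=f(310,197,z),f(740,220,z); e=l-r; yaw=np.arctan2(-e[0],e[1]); print(z,l,r,np.degrees(yaw))
    R=np.array([[np.cos(yaw),-np.sin(yaw)],[np.sin(yaw),np.cos(yaw)]])
    n=R[:,0]; print("edge dist from back", (l-b)@n)
c=f(281,60,.05); print("left side pt",c, "lateral foot rel wedge line", (R.T@(c-b)))
```

```text
back [0.51794689 0.10871306] 0.03559727001247011 yaw 20.551072335837578 sides [0.55974672 0.14343698] [0.57227677 0.10999378]
0.016 [0.56078519 0.15074547] [0.60803253 0.00463978] 17.92005737450443
edge dist from back 0.05369301056712955
0.045 [0.56455707 0.14697331] [0.60245041 0.02979354] 17.92005737450447
edge dist from back 0.05612125292000634
left side pt [0.59409491 0.16319113] lateral foot rel wedge line [0.08921617 0.0284052 ]
```

Emit:
{"name": "send_rows", "arguments": {
  "deltas": [
    [[0.005,0,0],0.005],
    [[0.01,0,0],0.01],
    [[0.015,0,0],0.015],
    [[0.02,0.0005,0],0.02],
    [[0.024,0.0005,0],0.02]
  ]
}}

```text
clock: 5.52
tool_pos: [0.5256, 0.1106, 0.0698]
orientation: [180.0, 0.0, 18.6]
force: [-1.8, -0.5, 2.5]
opening: 0.0004
gripper_force: 1.0
```

Emit:
{"name": "send_rows", "arguments": {
  "deltas": [
    [[0.001,0,0],0],
    [[0.002,0,0],0],
    [[0.0025,0,0],0],
    [[0.0025,0,0],0],
    [[0.0025,0,0],0]
  ]
}}

```text
clock: 5.93
tool_pos: [0.527, 0.1112, 0.0698]
orientation: [-180.0, -0.0, 18.7]
force: [-0.0, 0.3, 0.3]
opening: 0.0003
gripper_force: 0.3
```

Emit:
{"name": "send_rows", "arguments": {
  "deltas": [
    [[0.001,0,0],0],
    [[0.002,0,0],0],
    [[0.0025,0,0],0],
    [[0.0025,0,0],0],
    [[0.0025,0,0],0]
  ]
}}

```text
clock: 6.35
tool_pos: [0.5291, 0.1119, 0.0699]
orientation: [-180.0, -0.0, 18.7]
force: [-0.4, -0.4, -0.1]
opening: 0.0002
gripper_force: 0.2
```

Emit:
{"name": "send_rows", "arguments": {
  "deltas": [
    [[0.001,0,0],0],
    [[0.002,0,0],0],
    [[0.0025,0,0],0],
    [[0.0025,0,0],0],
    [[0.0025,0,0],0]
  ]
}}

```text
clock: 6.77
tool_pos: [0.5308, 0.1124, 0.0698]
orientation: [-180.0, -0.0, 18.7]
force: [-1.3, -0.8, 0.7]
opening: 0.0001
gripper_force: 0.7
```

Emit:
{"name": "send_rows", "arguments": {
  "deltas": [
    [[0.001,0,0],0],
    [[0.002,0,0],0],
    [[0.0025,0,0],0],
    [[0.0025,0,0],0],
    [[0.0025,0,0],0]
  ]
}}

```text
clock: 7.18
tool_pos: [0.5328, 0.1131, 0.0698]
orientation: [-180.0, -0.0, 18.7]
force: [-1.1, -0.9, 1.6]
opening: 0.0005
gripper_force: 0.7
```

Emit:
{"name": "send_rows", "arguments": {
  "deltas": [
    [[0.001,0,0],0],
    [[0.002,0,0],0],
    [[0.0025,0,0],0],
    [[0.0025,0,0],0],
    [[0.0025,0,0],0]
  ]
}}

```text
clock: 7.6
tool_pos: [0.5344, 0.1136, 0.0697]
orientation: [180.0, 0.0, 18.7]
force: [-3.4, -1.5, 3.4]
opening: 0.0005
gripper_force: 1.9
```

Emit:
{"name": "send_rows", "arguments": {
  "deltas": [
    [[0.001,0,0],0],
    [[0.002,0,0],0],
    [[0.0025,0,0],0],
    [[0.0025,0,0],0],
    [[0.0025,0,0],0]
  ]
}}

```text
clock: 8.02
tool_pos: [0.5361, 0.1141, 0.0697]
orientation: [180.0, 0.1, 18.7]
force: [-5.3, -0.9, 4.2]
opening: 0.0005
gripper_force: 2.6
```

Emit:
{"name": "send_rows", "arguments": {
  "deltas": [
    [[0.001,0,0],0],
    [[0.0015,0,0],0],
    [[0.0015,0,0],0],
    [[0.0015,0,0],0],
    [[0.0015,0,0],0]
  ]
}}

```text
clock: 8.43
tool_pos: [0.5369, 0.1143, 0.0697]
orientation: [180.0, 0.1, 18.7]
force: [-6.1, -1.2, 4.8]
opening: 0.0007
gripper_force: 3.2
```

Run:
```python
from h import *
plan(.544,.1185,.071,19.2)
p=ctrl.snapshot("wrist"); save(p,"w4.png",k=1.5)
```

```text
t 8.4333 pos [0.5369 0.1143 0.0697] rpy [1.7999e+02 1.0000e-01 1.8680e+01] F [-6.14 -1.2   4.84] shares [ 0.0101 -0.0021 -0.0017] turn -0.0058
```

View pics/w4.png

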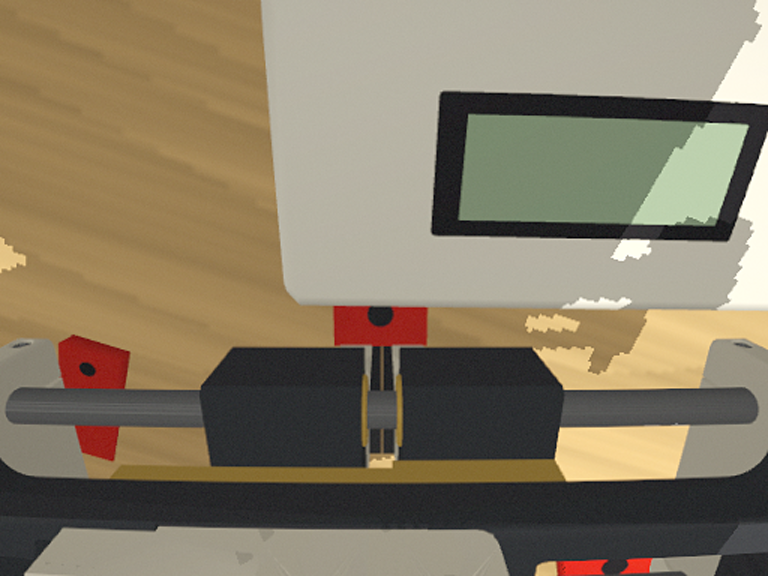

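Back edge of the wedge (334-427,345) with the casing edge at row 305: about 4 mm past first touch with 6 N of push. One more millimetre, then I'll back off.

Emit:
{"name": "send_rows", "arguments": {
  "deltas": [
    [[0.0007,0,0],0],
    [[0.0013,0,0],0],
    [[0.0013,0,0],0],
    [[0.0013,0,0],0],
    [[0.0013,0,0],0]
  ]
}}

```text
clock: 8.9
tool_pos: [0.5376, 0.1145, 0.0696]
orientation: [180.0, 0.1, 18.7]
force: [-6.7, -1.7, 6.5]
opening: 0.0004
gripper_force: 3.7
```

Emit:
{"name": "send_rows", "arguments": {
  "deltas": [
    [[-0.002,0,0],0],
    [[-0.005,0,0],0],
    [[-0.01,0,0],0],
    [[-0.015,0,0],0],
    [[-0.02,0,0],0]
  ]
}}

```text
clock: 9.32
tool_pos: [0.5234, 0.1101, 0.0699]
orientation: [-180.0, -0.0, 18.7]
force: [0.4, 1.4, -0.2]
opening: 0.0005
gripper_force: 0.0
```

Emit:
{"name": "send_rows", "arguments": {
  "deltas": [
    [[0,0,-0.02],0],
    [[0,0,-0.05],0],
    [[0,0,-0.08],0],
    [[0,0,-0.1],0],
    [[0,0,-0.1],0]
  ]
}}

```text
clock: 9.73
tool_pos: [0.5251, 0.1109, 0.1536]
orientation: [-180.0, -0.4, 18.7]
force: [-0.4, 0.5, 0.2]
opening: 0.0006
gripper_force: 0.0
```

Run:
```python
from h import *
import pickle
plan(.582,.139,.150,18.7)
p=ctrl.snapshot("wrist"); save(p,"w5.png",k=1.5)
pickle.dump(p,open("w5.pkl","wb"))
for b in ctrl.boxes_of(p,"press_corner")[:2]: print(b, toworld(p,b["xy"][0]*512,b["xy"][1]*384,.048))
t=ctrl.snapshot("top")
m=ctrl.cut_out(t,"scale")[0]["pixels"].astype(np.uint8)
c=max(cv2.findContours(m,0,2)[0],key=cv2.contourArea)
r=cv2.minAreaRect(np.array([toworld(t,*q[0],.053)[:2] for q in c],np.float32)); print(r)
```

```text
t 9.7333 pos [0.5251 0.1109 0.1536] rpy [-179.96   -0.37   18.74] F [-0.45  0.49  0.22] shares [ 0.0786 -0.0105  0.0044] turn 0.0004
{'xy': [0.6752, 0.1888], 'conf': 0.62} [0.64126206 0.08655382 0.048     ]
((0.7062327861785889, 0.10664068162441254), (0.2515020966529846, 0.17790481448173523), 17.967287063598633)
```

View pics/w5.png

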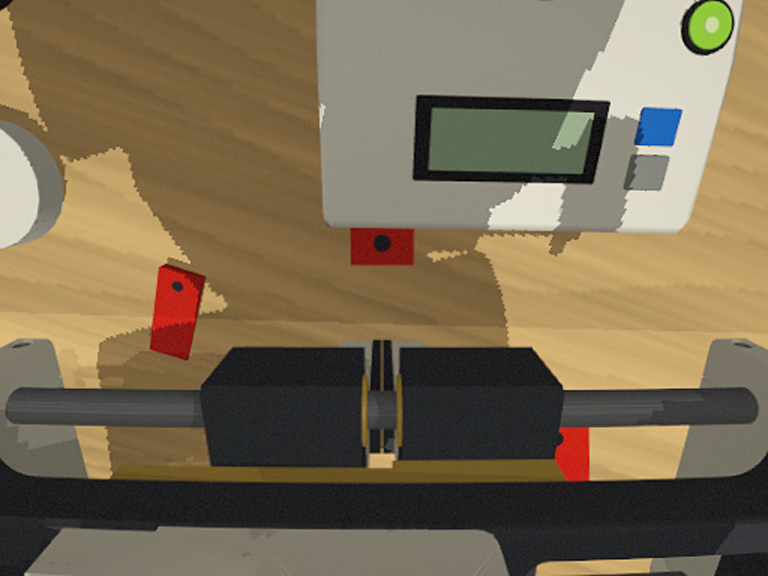

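The scale has moved by less than 1 mm and the wedge sits snug, back edge at (351-413,264). Now to the corner press.

```bash
python3 -c "
from h import *
plan(.595,.137,.124,18.7)"
```

```text
t 9.9333 pos [0.5229 0.1097 0.1492] rpy [-1.800e+02  4.000e-02  1.868e+01] F [-0.3   0.34 -0.45] shares [ 0.0963 -0.0034  0.0315] turn -0.0003
```

Emit:
{"name": "send_rows", "arguments": {
  "deltas": [
    [[0.03,-0.001,0],0],
    [[0.06,-0.002,0],0],
    [[0.085,-0.003,0],0],
    [[0.096,-0.003,0],0],
    [[0.096,-0.003,0],0]
  ]
}}

```text
clock: 10.35
tool_pos: [0.5964, 0.1371, 0.1482]
orientation: [180.0, 0.1, 18.7]
force: [-0.6, 0.9, -0.0]
opening: 0.0003
gripper_force: 0.0
```

Emit:
{"name": "send_rows", "arguments": {
  "deltas": [
    [[0,0,0.01],0],
    [[0,0,0.02],0],
    [[0,0,0.027],0],
    [[0,0,0.031],0],
    [[0,0,0.031],0]
  ]
}}

```text
clock: 10.77
tool_pos: [0.5944, 0.1364, 0.1239]
orientation: [180.0, 0.1, 18.7]
force: [0.6, 0.2, 0.2]
opening: 0.0006
gripper_force: 0.0
```

Emit:
{"name": "send_rows", "arguments": {
  "deltas": [
    [[0,0,0.0015],0],
    [[0,0,0.003],0],
    [[0,0,0.0045],0],
    [[0,0,0.006],0],
    [[0,0,0.006],0]
  ]
}}

```text
clock: 11.18
tool_pos: [0.5954, 0.1368, 0.1202]
orientation: [-180.0, -0.0, 18.7]
force: [-0.4, 0.2, 1.0]
opening: 0.0005
gripper_force: 0.0
```

Emit:
{"name": "send_rows", "arguments": {
  "deltas": [
    [[0,0,0.001],0],
    [[0,0,0.002],0],
    [[0,0,0.003],0],
    [[0,0,0.004],0],
    [[0,0,0.004],0]
  ]
}}

```text
clock: 11.6
tool_pos: [0.5953, 0.1368, 0.1168]
orientation: [180.0, 0.0, 18.7]
force: [0.8, 0.9, 0.6]
opening: 0.0006
gripper_force: 0.0
```

Emit:
{"name": "send_rows", "arguments": {
  "deltas": [
    [[0,0,0.001],0],
    [[0,0,0.0015],0],
    [[0,0,0.002],0],
    [[0,0,0.0025],0],
    [[0,0,0.0025],0]
  ]
}}

```text
clock: 12.02
tool_pos: [0.5955, 0.1369, 0.1153]
orientation: [180.0, -0.0, 18.7]
force: [-1.3, -0.6, 3.6]
opening: 0.0006
gripper_force: 1.8
```

Emit:
{"name": "send_rows", "arguments": {
  "deltas": [
    [[0,0,0.0007],0],
    [[0,0,0.0014],0],
    [[0,0,0.0014],0],
    [[0,0,0.0014],0],
    [[0,0,0.0014],0]
  ]
}}

```text
clock: 12.43
tool_pos: [0.5955, 0.1369, 0.1149]
orientation: [180.0, -0.0, 18.7]
force: [-3.8, 0.4, 9.2]
opening: 0.0004
gripper_force: 5.1
```

Emit:
{"name": "send_rows", "arguments": {
  "deltas": [
    [[0,0,0],0],
    [[0,0,0],0],
    [[0,0,0],0],
    [[0,0,0],0],
    [[0,0,0],0]
  ]
}}

```text
clock: 12.85
tool_pos: [0.5955, 0.1369, 0.1149]
orientation: [180.0, -0.0, 18.7]
force: [-4.3, 0.3, 10.0]
opening: 0.0003
gripper_force: 5.1
```

Emit:
{"name": "send_rows", "arguments": {
  "deltas": [
    [[0,0,0],0],
    [[0,0,-0.003],0],
    [[0,0,-0.01],0],
    [[0,0,-0.03],0],
    [[0,0,-0.06],0]
  ]
}}

```text
clock: 13.27
tool_pos: [0.5942, 0.1363, 0.1604]
orientation: [180.0, 0.3, 18.7]
force: [0.2, 0.2, -0.8]
opening: 0.0005
gripper_force: 0.0
```

Emit:
{"name": "send_rows", "arguments": {
  "deltas": [
    [[-0.02,0,-0.03],0],
    [[-0.06,0,-0.05],0],
    [[-0.1,0,-0.06],0],
    [[-0.12,0,-0.06],0],
    [[-0.12,0,-0.06],0]
  ]
}}

```text
clock: 13.68
tool_pos: [0.5018, 0.1049, 0.2111]
orientation: [-179.9, -0.0, 18.7]
force: [-0.4, -0.5, -0.8]
opening: 0.0005
gripper_force: 0.0
```

Emit:
{"name": "send_rows", "arguments": {
  "deltas": [
    [[0,0,0],0],
    [[0,0,0],0],
    [[0,0,0],0],
    [[0,0,0],0],
    [[0,0,0],0]
  ]
}}

```text
clock: 14.1
tool_pos: [0.5049, 0.1062, 0.2094]
orientation: [180.0, 0.1, 18.7]
force: [-0.3, 0.0, 0.0]
opening: 0.0004
gripper_force: 0.0
```

Run:
```python
from h import *
p=ctrl.snapshot("wrist"); save(p,"w6.png",k=1.5)
```

```text
(no output)
```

View pics/w6.png

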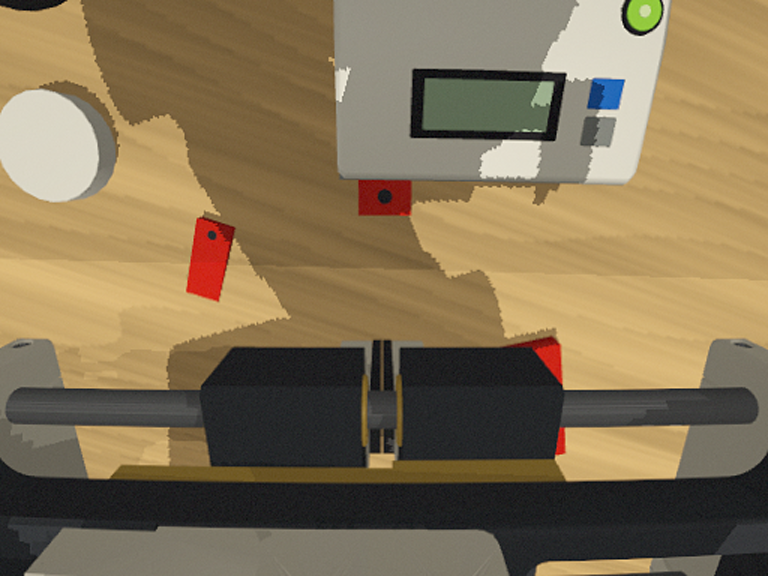

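The wedge is still under the foot, back edge at (359-411,214). The scale is in place and the hand is clear, so I'm handing in.

```bash
python3 -c "
from plant import ctrl
print(ctrl.close_job())"
```

```text
the job is handed in; nothing more can be done
None
```

I pushed the middle red wedge under the bare foot to an estimated 5 mm past first touch, pressed the corner with about 10 N for half a second without it visibly giving, and handed the job in with the hand clear; no verdict came back.

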